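# Zero the smear maker's gap dial and set it four clicks open

### The arm

A 6-joint arm with a two-finger parallel gripper is mounted at the origin on the work surface. World frame = base frame: x ahead of the robot, y to its left, z up, the work surface at z = 0. Lengths are in mm, angles in degrees, forces in N, time in s.
With the tool pointing down it reaches from about 350 to 850 mm from the base axis. Payload 8.1 kg.
Tool frame: the origin (TCP) lies midway between the tips of the shut fingers; the grasp point (between the pads) lies 19 mm behind it (r.grasp_offset is the distance from the TCP to the grasp point, in mm); z points along the fingers, x is the direction in which the jaws open and shut, and the axes are right-handed (so a half turn about z gives the same grasp; the last joint's range is limited). The gripper opens to 85 mm and grips with 20 to 120 N. Pads are 22 mm wide; open, the fingers measure 114 mm over their backs; the gripper's body (76 mm by 85 mm) begins 54 mm behind the grasp point. The pads swing forward as they close: fully open they stand 13 mm farther back than shut.
Start: joints at [67.701, 7.471, 85.268, -0, 87.261, -4.893], TCP at [179.467, 572.535, 231.292] pointing down, gripper open.
Joint ranges: [-169.43, 169.43], [-51.17, 129.36], [1.28, 143.12], [-76.62, 256.62], [0, 156.53], [-152.29, 152.29]. Speed limits (degrees/s): [136.94, 136.94, 159.86, 180, 180, 180].

### API

Orientations are given as [roll, pitch, yaw] about the fixed x, y, z axes, in that order (R = Rz(yaw) Ry(pitch) Rx(roll)).
In Python, from bench import r, optics, hand_in gives the robot as it stands.
- The arm moves only by the shell command python3 -m pendant 'ROWS' [FORCE]. ROWS is JSON, a list of rows, each a list of 5 numbers: the opening, from 0 (shut) to 1 (fully open), then the shift along the tool's x, y, z in mm, then the turn about the tool's z in degrees. A call has 1 to 10 rows; each row shifts and turns the commanded pose from where the row before left it, along the tool's axes as they then stand; what a row does not reach is not made up. A row lasts 1/10 s, in which the tool goes at most 50 mm and 8.59 degrees, less where a joint would pass 70% of its speed; a pose out of reach is approached as far as the arm can. A call with a gripper value outside its range is refused whole. The fingers move at their own pace and stop on an object; FORCE is the grip in N (left out, the last holds). Time passes only in rows, so rows that do not move let the fingers close. It gives the time, the measured TCP pose, the force and the opening at its end, in the units of the state.
- r.sense(): the state, without advancing time (a new reading comes with each control period).
- optics.snapshot(name): name is "scene" or "side" or "wrist"; returns (picture, depth): 420x560x3 uint8, blue, green, red; 420x560 float32, mm along the optical axis (not along the pixel's ray), 0 where there is no reading.
- optics.camera_params(name): a dict with "camera_matrix" (3x3 intrinsics, pixels), "k1" (the pictures are not rectified: a ray, as slopes to the right and down, at radius r is drawn at 1 + k1 r^2 times it, then the intrinsics apply), "eye" and "orientation" of the camera in the world. Camera axes: x right, y down, z forward; pixel columns grow to the right and rows downward; lengths in mm; the calibration is good to about 2 mm. A picture is of the moment at which its call begins: read the wrist's pose just before it. camera_params takes no time and is no camera call; for the wrist camera it gives the pose at the moment of the call.
- hand_in(): hands the job in, once; it reports no verdict.
Trained networks look in the newest picture that a camera, given by its name, has taken for a name from the list of things; names that differ only in an ending like _2 or _b are one class to them, and where a whole thing is asked for, a point or a joint stands for the part that bears it (a point fixed in the world has none). Each returns a list of dicts, best first, with "score" (0 to 1); they miss things now and then, are a little off and sometimes report something else, mostly with a low value. They report only what shows in the picture. A call takes as long as a camera call.
- optics.search_frame(camera, query): "at" ([x, y, z] in mm, in world coordinates, good to about 4 mm: the middle of the surface that is visible of it).
The state is a dict: "time": time; "joint_pos": joint angles; "qd": joint speeds; "joint_efforts": joint torques, N m; "tool_pos": TCP position; "tcp_rot": TCP orientation; "ft_force": force on the tool from outside, world axes, zero at the start; "wrist_torque": the same for the moment, N m; "finger_gap": finger opening in mm.
Only numpy, scipy, OpenCV 4.12 (cv2) and the standard library are available. Lean on these libraries where they do the work, as an engineer would, in place of code of your own. Each camera call takes 0.05 s, during which the arm holds its last target. There are 200 camera calls.

### The job

Set the blade gap on the smear maker: turn the black dial clockwise until it comes up against its stop, without forcing it, then turn it back exactly four clicks and let go. Then slide the lock tab away from the robot, fully home, and leave the bottle, slide box and jar where they are.

Things in the scene. Friction and masses are not known exactly. Their poses are not given: they have to be found in the camera images.
- smear_maker: White bench instrument, 160 x 290 mm, deck 55 mm high, fixed. Origin at the centre of its underside, z up, x along its short side (away from the robot at yaw 0), y along its long side. The dial's axis is at (0, 65) mm in this frame, the lock tab at y = -100 mm; between them a slide track with steel bridge (x -50 to 50, y -50 to 4) rises 30 mm above the deck.
- dial_grip (a point): Middle of the grip of the gap dial: a black fluted round knob, 46 mm across, 40 mm tall, upright axis, on a plain round aluminium collar (72 mm across, 8 mm high). The knob's underside is 10 mm and its top 50 mm above the deck. This point is on the axis, 25 mm above the knob's underside, 90 mm above the bench.
- dial: The same dial, origin at the centre of its underside; turns with it: x along the white pointer line on its top, outwards, z up. It clicks every 20 degrees (0.349 rad); passing a click takes about 0.2 N m, and let go between two it drops into the nearer. It starts 2 to 5 clicks anticlockwise (seen from above) of its stop.
- dial_top (a point): Centre of the dial's top. The clockwise end stop is itself a click position (count zero). Its direction differs every time, is marked nowhere and must be felt. The hidden ring that carries it (stop_ring) is slightly springy (about 8 N m per rad): a torque of 0.4 to 0.5 N m is enough to be sure of it; above about 0.85 N m it is damaged.
- lock_tab_mid (a point): Lock tab: black upright fin, 12 mm (x) by 24 mm (y) by 30 mm tall on a low foot, its top 34 mm above the deck; this point is at the fin's centre. Its axes are those of the smear maker; it slides along +x.
- lock_tab (a joint): Travel of the lock tab along the smear maker's +x, in m: 0 as it starts (open), 0.018 fully home against the end of its guide. Moves against about 3 N of friction and stays where it is left.
- oil_bottle: Small amber bottle, 36 mm across, 75 mm tall, loose bystander; origin at the centre of its underside.
- slide_box: Flat grey slide box, 90 x 85 x 28 mm, loose bystander; origin at the centre of its underside.
- specimen_jar: Clear jar with white lid, 56 mm across, 65 mm tall, loose bystander; origin at the centre of its underside.

How it is judged:
By the outcome, as a careful person would: the job done as asked, in the order asked, and still so for the second after the job is handed in, with the robot touching nothing.
It also fails if it takes over 72 s, if anything falls off the work surface, if the arm or the gripper's body presses on something with over 40 N, if the wrist force passes 120 N, or if a joint passes its speed limit or range.

## Working session

There is one attempt and no reset: what is moved stays moved. The work goes in short steps, Python scripts to look and compute and a shell command to move; the robot and the scene stay as the last step left them, time stands still between calls to the robot, and variables do not carry over. Pictures are saved under pics/ and viewed, about 8 in all and at most 12, crops included, and the job is handed in when it is done.

```bash
mkdir -p pics; ls; python3 - <<'E'
from bench import r,optics
import cv2
s=r.sense(); print(s)
for c in ["scene","side"]:
    p,d=optics.snapshot(c); cv2.imwrite(f"pics/{c}1.png",p)
    for q in ["smear_maker","dial","dial_top","lock_tab_mid","oil_bottle","slide_box","specimen_jar"]:
        print(c,q,[(x["score"],x["at"]) for x in optics.search_frame(c,q)[:2]])
print(r.sense()["time"])
E
```

```text
pics
{'time': 0.0, 'joint_pos': array([ 6.76985659e+01,  7.51548361e+00,  8.53303429e+01,  1.69139058e-03,
        8.72617739e+01, -4.89531239e+00]), 'qd': array([ 0.07511672, -0.00814825,  0.07480624, -0.0571034 , -0.07593689,
        0.018513  ]), 'joint_efforts': array([ 5.34266001e-04, -5.69392204e+01, -5.00550950e+01, -1.98651405e-04,
        1.44200778e-02, -5.42235125e-05]), 'tool_pos': array([179.26388845, 572.00942422, 230.2303295 ]), 'tcp_rot': array([-1.79989135e+02,  1.07063744e-01,  7.25938060e+01]), 'ft_force': array([-0.33447366, -0.77031882,  0.44696851]), 'wrist_torque': array([ 0.01346429, -0.02085947,  0.01057588]), 'finger_gap': 85.3259021547644}
scene smear_maker [(0.71, [558.9, -52.1, 52.7])]
scene dial [(0.72, [525.5, 36.6, 101.3])]
scene dial_top [(0.7, [526.4, 33.4, 105.4])]
scene lock_tab_mid [(0.41, [546.5, -123.5, 68.0])]
scene oil_bottle [(0.53, [406.8, 288.0, 45.1])]
scene slide_box [(0.95, [523.4, -413.4, 26.5])]
scene specimen_jar [(0.87, [698.5, 345.9, 55.2])]
side smear_maker []
side dial [(0.27, [504.6, -417.6, 29.6])]
side dial_top [(0.9, [511.3, 24.6, 97.9]), (0.42, [681.8, 342.5, 45.2])]
side lock_tab_mid [(0.62, [540.6, -128.8, 67.7])]
side oil_bottle [(0.64, [390.3, 285.9, 38.5]), (0.34, [538.1, -126.7, 70.2])]
side slide_box [(0.82, [508.7, -417.3, 30.4])]
side specimen_jar [(0.98, [682.6, 343.2, 40.9])]
0.8
```

View pics/scene1.png

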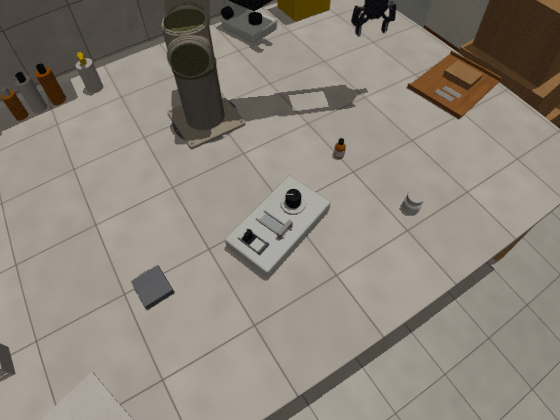

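View pics/side1.png

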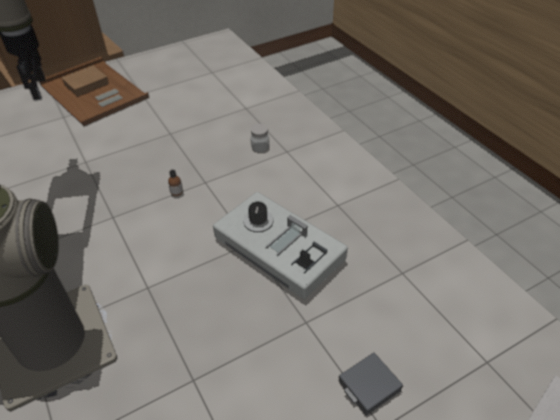

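The scene view shows the dial at (292,197) and the tab at (250,236). In the side view the dial is at (258,211) and the tab at (305,258). The bystanders are well clear. I'm moving over the instrument for a wrist view.

```bash
python3 -m pendant '[[1,-33,31,0,0],[1,-33,31,0,0],[1,-33,31,0,0],[1,-33,31,0,0],[1,-33,31,0,0],[1,-33,31,0,0],[1,-33,31,0,0],[1,-33,31,0,0],[1,-33,31,0,0],[1,-33,31,0,0]]'
python3 -m pendant '[[1,-33,31,0,0],[1,-33,31,0,0],[1,-33,31,0,0],[1,0,0,0,-8],[1,0,0,0,-8],[1,0,0,0,-8],[1,0,0,0,-8],[1,0,0,0,-8],[1,0,0,0,0],[1,0,0,0,0]]'
cat >h.py <<'E'
from bench import r,optics
import cv2,numpy as np
from scipy.spatial.transform import Rotation as R
def cam(c):
    k=optics.camera_params(c); K=np.array(k["camera_matrix"]); o=np.array(k["orientation"])
    M=o if o.shape==(3,3) else R.from_euler("xyz",o,degrees=True).as_matrix()
    return K,k["k1"],np.array(k["eye"]),M
def ray(C,uv):
    K,k1,e,M=C; p=cv2.undistortPoints(np.array(uv,float).reshape(-1,1,2),K,np.array([k1,0,0,0.]))[:,0]
    d=np.c_[p,np.ones(len(p))]@M.T; return e,d
def at_z(C,uv,z):
    e,d=ray(C,uv); return e+d*((z-e[2])/d[:,2])[:,None]
E
python3 - <<'E'
from h import *
print(optics.camera_params("wrist"))
p,d=optics.snapshot("wrist"); cv2.imwrite("pics/w1.png",p); s=r.sense(); print(s["tool_pos"],s["tcp_rot"],s["joint_pos"],s["wrist_torque"])
for q in ["dial_top","lock_tab_mid"]: print(q,[(x["score"],x["at"]) for x in optics.search_frame("wrist",q)[:2]])
E
```

```text
time: 1.8
tool_pos: [377.1, 163.2, 231.7]
tcp_rot: [179.9, -0.0, 72.6]
ft_force: [1.1, 0.8, -0.1]
finger_gap: 85.6
time: 2.8
tool_pos: [435.7, 42.6, 231.4]
tcp_rot: [180.0, 0.0, 112.4]
ft_force: [0.1, 0.3, 0.2]
finger_gap: 85.1
{'camera_matrix': array([[371.34334854,   0.        , 271.43558298],
       [  0.        , 371.34334854, 208.18866812],
       [  0.        ,   0.        ,   1.        ]]), 'k1': -0.046618489680543954, 'eye': array([371.24037818,  15.43493794, 373.61344237]), 'orientation': array([1.64156253e+02, 2.42664581e-02, 1.12375326e+02])}
[435.70318845  42.65046523 231.40667765] [1.79988981e+02 6.00264381e-03 1.12369029e+02] [-1.12450055e+00 -1.85571496e+01  1.09614613e+02 -1.11275575e-03
  8.89300385e+01 -1.13493510e+02] [-0.03784349 -0.0055261   0.03150593]
dial_top [(0.62, [510.5, 35.9, 108.3])]
lock_tab_mid [(0.77, [540.5, -124.1, 69.6])]
```

View pics/w1.png

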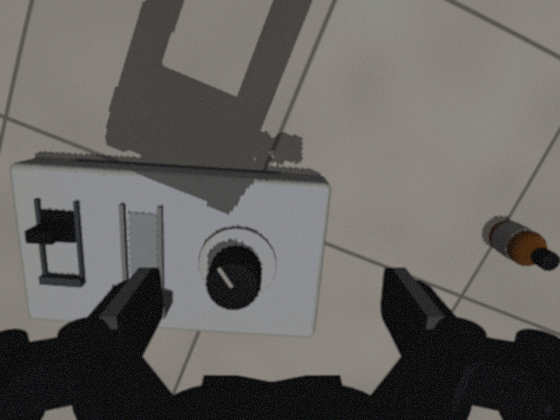

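Wrist view: deck corners at about (13,165), (328,184), (316,334) and (30,318). The knob top is at about (234,280), its pointer runs from (230,287) to (219,268), and the lock tab is at (45,232).

```bash
python3 - <<'E'
from h import *
C=cam("wrist")
c=at_z(C,[(13,165),(328,184),(316,334),(30,318)],55)[:,:2]; print(c.round(1))
print([np.linalg.norm(c[i]-c[(i+1)%4]).round(1) for i in range(4)])
# fit rigid rectangle corners: near-robot x=-80
m=np.array([[-80,-145],[-80,145],[80,145],[80,-145]])
cc=c-c.mean(0); U,S,V=np.linalg.svd(m.T@cc); Rm=(U@V).T
yaw=np.degrees(np.arctan2(Rm[1,0],Rm[0,0])); print("yaw",yaw,"ctr",c.mean(0))
for n,p in dict(dial=(0,65),tab=(0,-100)).items(): print(n,Rm@np.array(p)+c.mean(0))
k=at_z(C,[(198,262),(276,262)],63)[:,:2]; print("collar",k,k.mean(0))
p,d=optics.snapshot("wrist")
# knob top from depth
v,u=np.mgrid[0:420,0:560]; uv=np.c_[u.ravel(),v.ravel()]
e,dr=ray(C,uv); P=(e+dr*0+ (np.c_[cv2.undistortPoints(uv.astype(float).reshape(-1,1,2),C[0],np.array([C[1],0,0,0]))[:,0],np.ones(len(uv))]*d.reshape(-1,1))@C[3].T)
ok=(d.ravel()>0)
for lo,hi,nm in [(99,112,"knobtop"),(80,97,"tab")]:
    w=ok&(P[:,2]>lo)&(P[:,2]<hi)
    for (x,y) in [(515,32),(542,-126)]:
        q=P[w&(np.hypot(P[:,0]-x,P[:,1]-y)<35)]
        if len(q): print(nm,(x,y),len(q),q.mean(0),q.min(0),q.max(0),np.median(q[:,2]))
E
```

```text
[[ 505.5 -176.6]
 [ 415.5   87.2]
 [ 557.9  140.3]
 [ 652.8 -129.9]]
[np.float64(278.7), np.float64(152.0), np.float64(286.4), np.float64(154.5)]
yaw 19.081320594290364 ctr [532.95341165 -19.7386687 ]
dial [511.70427386  41.68994144]
tab [ 565.64439285 -114.24422276]
collar [[525.27551523   6.65005665]
 [498.0673781   72.14460688]] [511.67144667  39.39733176]
knobtop (515, 32) 2078 [512.94441372  39.76427959 104.36457762] [492.651106    17.29338139  99.00045656] [535.86050925  62.28691339 106.80266991] 104.59596004245205
tab (515, 32) 427 [497.96947426  37.65300372  88.73909648] [491.88562241  17.48926509  80.04844138] [518.15937709  62.9895115   96.9795171 ] 88.68599380220473
tab (542, -126) 526 [ 541.49110593 -122.75914583   87.60606074] [ 534.1813046  -136.47056748   80.15866722] [ 551.91374013 -110.77083875   90.89748083] 88.62690698769114
```

```bash
python3 -m pendant '[[0.8,0,0,0,8],[0.8,0,0,0,8],[0.8,0,0,0,8],[0.8,0,0,0,8],[0.8,0,0,0,8],[0.8,0,0,0,8],[0.8,15.5,35.6,25,0],[0.8,15.5,35.6,25,0],[0.8,0,0,30,0],[0.8,0,0,0,0]]' 50
python3 - <<'E'
from h import *
s=r.sense(); print(s["tool_pos"],s["tcp_rot"],s["wrist_torque"],s["joint_pos"][5])
p,d=optics.snapshot("wrist"); cv2.imwrite("pics/w2.png",p); C=cam("wrist"); np.save("C2.npy",np.array([*C[2],*C[3].ravel()]))
e=[s["tool_pos"][0],s["tool_pos"][1],105]; v=C[3].T@(e-C[2]); print("tcp proj at knob top", C[0]@(v/v[2]))
for q in ["dial_top"]: print(q,[(x["score"],x["at"]) for x in optics.search_frame("wrist",q)[:2]])
E
```

```text
time: 4.0
tool_pos: [510.2, 40.1, 145.9]
tcp_rot: [-179.5, 0.2, 64.5]
ft_force: [-1.1, -0.2, -0.6]
finger_gap: 68.8
[510.2484521   40.08146581 145.87355989] [-179.48771462    0.23121036   64.5217719 ] [-0.03896485  0.04244955 -0.01046721] -65.76984919300436
tcp proj at knob top [272.73078024 236.67886113   1.        ]
dial_top [(0.82, [511.7, 42.4, 107.2])]
```

View pics/w2.png

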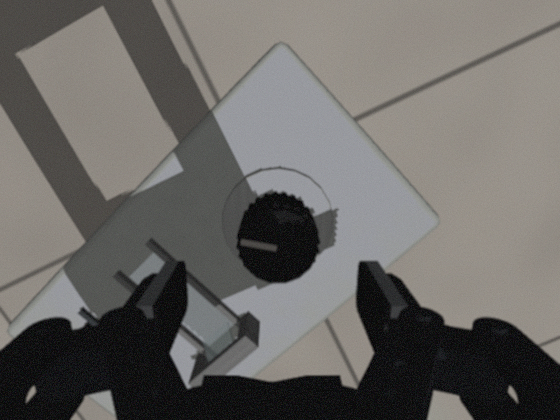

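Wrist view: the knob top is centred near (278,243), with the pointer running left to (240,243). The fingers straddle it with clearance. I'm refining the centre from depth.

```bash
cat >>h.py <<'E'
def cloud(c):
    C=cam(c); p,d=optics.snapshot(c); v,u=np.mgrid[0:420,0:560]
    uv=np.c_[u.ravel(),v.ravel()].astype(float)
    n=cv2.undistortPoints(uv.reshape(-1,1,2),C[0],np.array([C[1],0,0,0.]))[:,0]
    P=C[2]+(np.c_[n,np.ones(len(n))]*d.reshape(-1,1))@C[3].T
    P[d.ravel()<=0]=np.nan; return C,p,d,P
def dial():
    C,p,d,P=cloud("wrist"); w=(P[:,2]>102.5)&(P[:,2]<109)&(np.hypot(P[:,0]-513,P[:,1]-40)<32)
    (c,rad)=cv2.minEnclosingCircle(P[w][:,:2].astype(np.float32))
    g=p.reshape(-1,3).max(1).astype(float)
    q=w&(np.hypot(P[:,0]-c[0],P[:,1]-c[1])<19); b=q&(g>np.percentile(g[q],90))
    print("centre",c,rad,"mean",P[w][:,:2].mean(0),"bright n",b.sum(),g[q].min(),g[q].max())
    B=P[b][:,:2]; m=B.mean(0); _,_,V=np.linalg.svd(B-m); a=V[0]; a=a*np.sign(a@(m-np.array(c)))
    print("pointer yaw",np.degrees(np.arctan2(a[1],a[0])), "by centroid",np.degrees(np.arctan2(*(m-np.array(c))[::-1])))
E
python3 -c "
from h import *
dial(); C=cam('wrist'); k=at_z(C,[(240,243),(277,248),(278.5,243)],105); print(k); a=k[0]-k[1]; print(np.degrees(np.arctan2(a[1],a[0])))"
```

```text
centre (514.9338989257812, 40.343387603759766) 21.37166404724121 mean [514.14886313  40.63863933] bright n 354 5.0 84.0
pointer yaw -80.10230821006026 by centroid -152.9168273890072
[[509.78969952  21.73462413 105.        ]
 [521.12201079  38.75821818 105.        ]
 [518.818693    40.74626315 105.        ]]
-123.65101765552241
```

```bash
python3 -c "
from h import *
for i in range(1): print(r.sense()['tool_pos'])"
python3 -m pendant '[[0.8,1.5,3,0,0],[0.8,0,0,20,0],[0.8,0,0,20,0],[0.8,0,0,20,0],[0.8,0,0,14,0],[0.8,0,0,0,0]]'
python3 -c "
from h import *
s=r.sense();print(s['tool_pos'],s['tcp_rot'],s['ft_force'],s['wrist_torque'])"
```

```text
[513.47776118  40.11660922 152.74058405]
time: 4.75
tool_pos: [515.8, 40.2, 76.5]
tcp_rot: [-179.9, 0.0, 64.6]
ft_force: [-0.7, -0.7, 0.6]
finger_gap: 68.6
[515.80921982  40.17806765  76.51935759] [-1.79921419e+02  3.78830958e-02  6.45906326e+01] [-0.65344183 -0.72866407  0.61394489] [-0.02520915 -0.022611   -0.04466415]
```

```bash
python3 -m pendant '[[0.8,-0.4,-1.3,3,0],[0.4,0,0,0,0],[0.4,0,0,0,0],[0.4,0,0,0,0],[0.4,0,0,0,0],[0.4,0,0,0,0]]' 50
python3 -c "
from h import *
s=r.sense();print(s['tool_pos'],s['tcp_rot'],s['ft_force'],s['wrist_torque'])"
```

```text
time: 5.35
tool_pos: [516.3, 40.6, 75.8]
tcp_rot: [179.9, -0.1, 64.6]
ft_force: [-1.3, 2.4, 6.4]
finger_gap: 41.8
[516.29609903  40.64960454  75.75864867] [ 1.79897670e+02 -7.52490969e-02  6.46013396e+01] [-1.27683904  2.35780459  6.43840968] [ 0.34256673  0.27837907 -0.04093483]
```

```bash
cat >t.py <<'E'
from bench import r
s=r.sense();print("t %.2f yaw %.2f Mz %.3f j6 %.1f xy %s f %s gap %.1f"%(s["time"],s["tcp_rot"][2],s["wrist_torque"][2],s["joint_pos"][5],s["tool_pos"].round(1),s["ft_force"].round(1),s["finger_gap"]))
E
P="python3 -m pendant"
for i in 1; do python3 -m pendant '[[0.4,0,0,0,5]]' >/dev/null; python3 t.py; python3 -m pendant '[[0.4,0,0,0,5]]' >/dev/null; python3 t.py;python3 -m pendant '[[0.4,0,0,0,5]]' >/dev/null; python3 t.py;python3 -m pendant '[[0.4,0,0,0,5]]' >/dev/null; python3 t.py;python3 -m pendant '[[0.4,0,0,0,5]]' >/dev/null; python3 t.py;python3 -m pendant '[[0.4,0,0,0,5]]' >/dev/null; python3 t.py; python3 -m pendant '[[0.4,0,0,0,0]]' >/dev/null; python3 t.py;done
```

```text
t 5.45 yaw 59.59 Mz 0.106 j6 -60.8 xy [516.2  40.6  75.7] f [-2.2  2.1  7.3] gap 41.8
t 5.55 yaw 54.42 Mz 0.066 j6 -55.6 xy [516.2  40.5  75.7] f [-1.4  2.4  6.9] gap 41.6
t 5.65 yaw 49.40 Mz 0.008 j6 -50.6 xy [516.2  40.5  75.7] f [-2.4  1.3  6.9] gap 41.5
t 5.75 yaw 44.40 Mz 0.129 j6 -45.6 xy [516.1  40.4  75.7] f [-3.7  0.4  7.6] gap 41.5
t 5.85 yaw 39.41 Mz 0.167 j6 -40.6 xy [516.1  40.4  75.7] f [-2.4  1.7  8.2] gap 41.5
t 5.95 yaw 34.40 Mz 0.085 j6 -35.6 xy [516.   40.4  75.7] f [-3.3 -0.3  8.8] gap 41.6
t 6.05 yaw 34.42 Mz -0.100 j6 -35.6 xy [516.   40.4  75.7] f [-3.5  1.7  8.4] gap 41.4
```

```bash
python3 -c "
from h import *
p,d=optics.snapshot('wrist'); cv2.imwrite('pics/w3.png',p)"; python3 t.py
```

```text
t 6.10 yaw 34.55 Mz -0.110 j6 -35.8 xy [516.   40.4  75.7] f [-3.4  1.3  8.2] gap 41.9
```

View pics/w3.png

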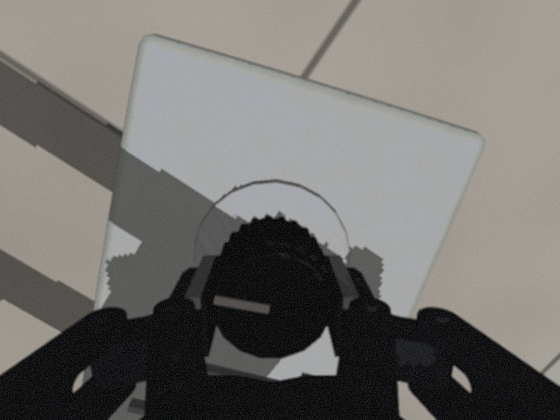

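The image shows the knob gripped with the pointer from (270,310) to (214,300). It holds the same place relative to the gripper, so the dial is following. Next I go just past the two-click position in fine steps.

```bash
python3 -c "
from h import *
C=cam('wrist'); k=at_z(C,[(214,300),(270,310)],105); a=k[0]-k[1]; print(np.degrees(np.arctan2(a[1],a[0])))"
python3 -m pendant '[[0.4,0,0,0,4],[0.4,0,0,0,4],[0.4,0,0,0,0]]' >/dev/null; python3 t.py
python3 -m pendant '[[0.4,0,0,0,2],[0.4,0,0,0,0]]' >/dev/null; python3 t.py
python3 -m pendant '[[0.4,0,0,0,1],[0.4,0,0,0,0]]' >/dev/null; python3 t.py
python3 -m pendant '[[0.4,0,0,0,1],[0.4,0,0,0,0]]' >/dev/null; python3 t.py
```

```text
-156.82081064145964
t 6.40 yaw 26.45 Mz -0.113 j6 -27.7 xy [515.9  40.3  75.7] f [-4.1  0.4  7.7] gap 41.5
t 6.60 yaw 24.53 Mz 0.029 j6 -25.7 xy [515.9  40.3  75.7] f [-4.4  0.3  8.6] gap 41.0
t 6.80 yaw 23.57 Mz 0.093 j6 -24.8 xy [515.9  40.3  75.7] f [-4.1  0.7  9.2] gap 41.5
t 7.00 yaw 22.58 Mz 0.187 j6 -23.8 xy [515.8  40.3  75.7] f [-4.2  0.8  8.7] gap 41.1
```

```bash
python3 -m pendant '[[0.4,0,0,0,1],[0.4,0,0,0,0]]' >/dev/null; python3 t.py
python3 -m pendant '[[0.4,0,0,0,0.5],[0.4,0,0,0,0]]' >/dev/null; python3 t.py
```

```text
t 7.20 yaw 21.57 Mz 0.034 j6 -22.8 xy [515.8  40.3  75.7] f [-4.2  0.5  8.9] gap 41.5
t 7.40 yaw 21.08 Mz 0.005 j6 -22.3 xy [515.8  40.3  75.7] f [-4.   1.4  8.8] gap 41.2
```

```bash
python3 -m pendant '[[0.4,0,0,0,1],[0.4,0,0,0,0]]' >/dev/null; python3 t.py
python3 -m pendant '[[0.4,0,0,0,1],[0.4,0,0,0,0]]' >/dev/null; python3 t.py
python3 -m pendant '[[0.4,0,0,0,1],[0.4,0,0,0,0]]' >/dev/null; python3 t.py
python3 -c "
from h import *
C,p,d,P=cloud('wrist'); cv2.imwrite('pics/w4.png',cv2.resize(p[200:380,180:380],(800,720))[:600])
np.save('p4.npy',p)"; python3 t.py
```

```text
t 7.60 yaw 20.07 Mz 0.114 j6 -21.3 xy [515.8  40.3  75.7] f [-4.5 -0.1  8.7] gap 41.2
t 7.80 yaw 19.07 Mz 0.071 j6 -20.3 xy [515.8  40.3  75.7] f [-5.1  0.9  8.8] gap 41.2
t 8.00 yaw 18.07 Mz 0.095 j6 -19.3 xy [515.8  40.3  75.7] f [-4.4  0.7  9.9] gap 41.4
t 8.05 yaw 18.09 Mz 0.090 j6 -19.3 xy [515.8  40.3  75.7] f [-4.8  0.4  9.2] gap 41.8
```

View pics/w4.png

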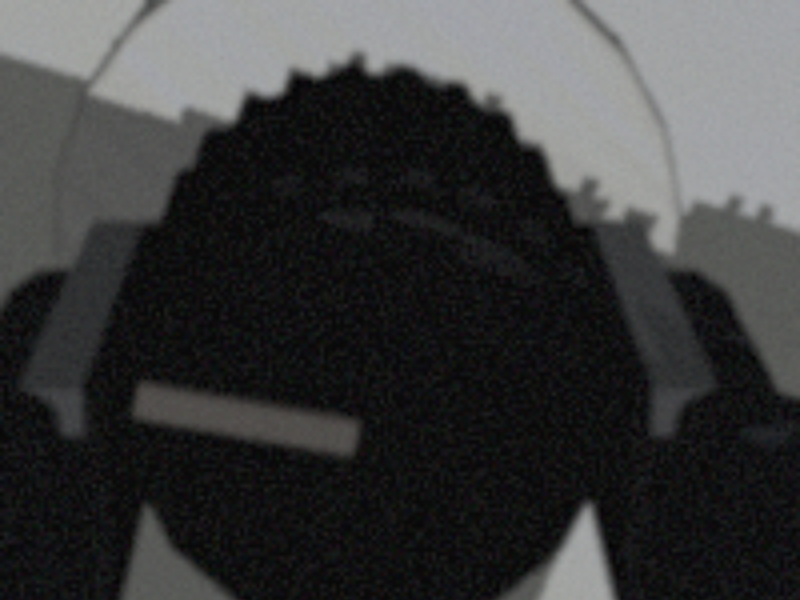

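The pointer, (135,400) to (358,438) in the crop, still holds its place relative to the jaws, so there is no slip. The two-click position is passed with only ripple torque. On to the three-click position.

```bash
python3 -m pendant '[[0.4,0,0,0,5],[0.4,0,0,0,5],[0.4,0,0,0,0]]' >/dev/null; python3 t.py
python3 -m pendant '[[0.4,0,0,0,2],[0.4,0,0,0,0]]' >/dev/null; python3 t.py
python3 -m pendant '[[0.4,0,0,0,2],[0.4,0,0,0,0]]' >/dev/null; python3 t.py
python3 -m pendant '[[0.4,0,0,0,1],[0.4,0,0,0,0]]' >/dev/null; python3 t.py
python3 -m pendant '[[0.4,0,0,0,1],[0.4,0,0,0,0]]' >/dev/null; python3 t.py
```

```text
t 8.35 yaw 7.91 Mz -0.122 j6 -9.1 xy [515.7  40.3  75.7] f [-5.7 -0.2  9.5] gap 41.6
t 8.55 yaw 6.03 Mz -0.018 j6 -7.2 xy [515.6  40.3  75.7] f [-5.1  0.6  9.2] gap 41.5
t 8.75 yaw 4.03 Mz 0.083 j6 -5.2 xy [515.6  40.3  75.7] f [-5.   0.7 10.5] gap 41.5
t 8.95 yaw 3.08 Mz 0.212 j6 -4.3 xy [515.6  40.3  75.7] f [-6.  -0.2 10.5] gap 41.4
t 9.15 yaw 2.08 Mz 0.217 j6 -3.3 xy [515.6  40.3  75.7] f [-4.7  0.6  9.3] gap 41.8
```

```bash
python3 -m pendant '[[0.4,0,0,0,1],[0.4,0,0,0,0]]' >/dev/null; python3 t.py
python3 -m pendant '[[0.4,0,0,0,0.5],[0.4,0,0,0,0]]' >/dev/null; python3 t.py
```

```text
t 9.35 yaw 1.07 Mz 0.006 j6 -2.3 xy [515.6  40.3  75.7] f [-5.6  0.2 10.3] gap 41.6
t 9.55 yaw 0.59 Mz 0.081 j6 -1.8 xy [515.6  40.3  75.7] f [-5.5  0.3  9.6] gap 41.7
```

Same pattern as at the last click, so this one is also passed without a stop. On to the fourth.

```bash
python3 -m pendant '[[0.4,0,0,0,1],[0.4,0,0,0,1],[0.4,0,0,0,0]]' >/dev/null; python3 t.py
python3 -m pendant '[[0.4,0,0,0,5],[0.4,0,0,0,5],[0.4,0,0,0,2],[0.4,0,0,0,0]]' >/dev/null; python3 t.py
python3 -m pendant '[[0.4,0,0,0,2],[0.4,0,0,0,0]]' >/dev/null; python3 t.py
python3 -m pendant '[[0.4,0,0,0,2],[0.4,0,0,0,0]]' >/dev/null; python3 t.py
```

```text
t 9.85 yaw -1.43 Mz 0.125 j6 0.2 xy [515.5  40.3  75.7] f [-5.   0.2 10.4] gap 41.5
t 10.25 yaw -13.48 Mz -0.056 j6 12.3 xy [515.4  40.3  75.7] f [-6.9  0.9 11.2] gap 41.6
t 10.45 yaw -15.47 Mz -0.015 j6 14.3 xy [515.4  40.3  75.7] f [-6.4 -0.3 11.3] gap 41.5
t 10.65 yaw -17.45 Mz 0.245 j6 16.3 xy [515.3  40.3  75.7] f [-6.9 -0.8 11.5] gap 41.3
```

```bash
python3 -m pendant '[[0.4,0,0,0,0.5],[0.4,0,0,0,0]]' >/dev/null; python3 t.py
python3 -m pendant '[[0.4,0,0,0,0.5],[0.4,0,0,0,0]]' >/dev/null; python3 t.py
```

```text
t 10.85 yaw -17.89 Mz 0.332 j6 16.7 xy [515.3  40.4  75.7] f [-7.1  0.8 11.2] gap 41.6
t 11.05 yaw -18.39 Mz 0.361 j6 17.2 xy [515.3  40.3  75.7] f [-6.6  0.8 11.7] gap 41.4
```

```bash
python3 -m pendant '[[0.4,0,0,0,0.5],[0.4,0,0,0,0]]' >/dev/null; python3 t.py
python3 -m pendant '[[0.4,0,0,0,0],[0.4,0,0,0,0]]' >/dev/null; python3 t.py
```

```text
t 11.25 yaw -18.88 Mz 0.422 j6 17.7 xy [515.3  40.3  75.7] f [-7.3  0.1 11.5] gap 41.5
t 11.45 yaw -18.87 Mz 0.456 j6 17.7 xy [515.3  40.3  75.7] f [-7.6  0.5 11.2] gap 41.4
```

The torque climbs monotonically to about 0.45 N m, well above the click ripple of about 0.2, so this is the stop. The zero-torque click sits at tool yaw ≈ -15.5, and four clicks back is +64.5, a turn of 83.4° from here.

```bash
python3 -m pendant '[[0.4,0,0,0,-8],[0.4,0,0,0,-8],[0.4,0,0,0,-8],[0.4,0,0,0,-8],[0.4,0,0,0,-8],[0.4,0,0,0,-8],[0.4,0,0,0,-8],[0.4,0,0,0,-8],[0.4,0,0,0,-8],[0.4,0,0,0,-8]]' >/dev/null; python3 t.py
python3 -m pendant '[[0.4,0,0,0,-3.4],[0.4,0,0,0,0],[0.4,0,0,0,0]]' >/dev/null; python3 t.py
python3 -c "
from h import *
p,d=optics.snapshot('wrist'); g=p.max(2)[230:350,205:345]; cv2.imwrite('pics/w5.png',cv2.resize(p[200:380,180:380],(600,540)))
n,l,st,c=cv2.connectedComponentsWithStats((g>60).astype(np.uint8)); print(st[1:],c[1:])"
```

```text
t 12.45 yaw 61.42 Mz -0.034 j6 -62.6 xy [516.3  40.6  75.8] f [-1.8  1.7  6.7] gap 41.6
t 12.75 yaw 64.51 Mz -0.008 j6 -65.7 xy [516.3  40.7  75.7] f [-1.5  2.3  6.9] gap 41.4
[[  0   0  34  27 568]
 [103   0  37  37 773]
 [129  29   2   1   2]
 [  2  30   1   1   1]
 [  4  32   1   1   1]
 [129  33   1   1   1]
 [131  36   1   1   1]
 [136  36   1   1   1]
 [135  38   1   1   1]
 [137  39   1   1   1]
 [130  40   1   1   1]
 [  0  42   1   1   1]
 [  2  42   1   1   1]
 [135  45   1   1   1]
 [138  44   1   1   1]
 [136  55   1   1   1]
 [  9  66  56  18 490]
 [138  67   2  12  17]
 [  5  96  30  24 325]
 [ 99  96  30  24 355]] [[ 10.96830986  10.83450704]
 [125.56791721  12.08020699]
 [129.5         29.        ]
 [  2.          30.        ]
 [  4.          32.        ]
 [129.          33.        ]
 [131.          36.        ]
 [136.          36.        ]
 [135.          38.        ]
 [137.          39.        ]
 [130.          40.        ]
 [  0.          42.        ]
 [  2.          42.        ]
 [135.          45.        ]
 [138.          44.        ]
 [136.          55.        ]
 [ 36.48163265  74.4244898 ]
 [138.70588235  73.47058824]
 [ 16.14769231 111.80307692]
 [117.1943662  111.36338028]]
```

View pics/w5.png

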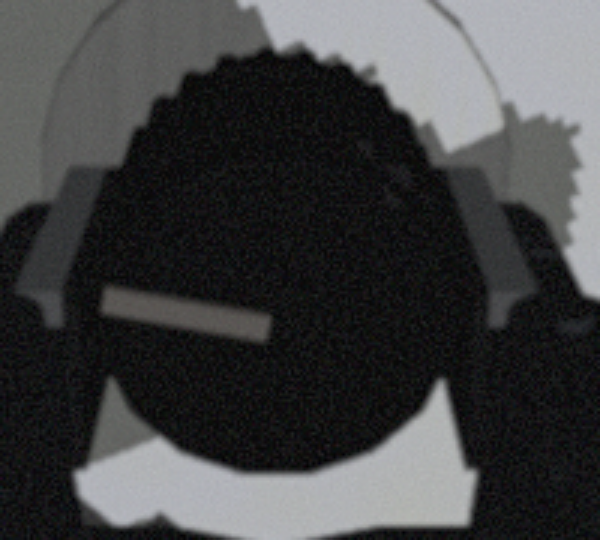

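The pointer, (102,300) to (270,328), is unchanged relative to the jaws, and Mz is about 0, so the dial sits in its click. Releasing and rising.

```bash
python3 -m pendant '[[0.8,0,0,0,0],[0.8,0,0,0,0],[0.8,0,0,0,0],[0.8,0,0,0,0],[0.8,0,0,-10,0],[0.8,0,0,-20,0],[0.8,0,0,-25,0],[0.8,0,0,-25,0],[0.8,0,0,0,0],[0.8,0,0,0,0]]'
python3 -m pendant '[[0.8,-25,-20,-25,8],[0.8,-25,-20,-25,8],[0.8,-25,-20,0,8],[0.8,-20,-20,0,8],[0.8,-20,-20,0,8],[0.8,0,0,0,5],[0.8,0,0,0,0],[0.8,0,0,0,0]]'
python3 - <<'E'
from h import *
s=r.sense(); print(s["tool_pos"],s["tcp_rot"])
C,p,d,P=cloud("wrist"); cv2.imwrite("pics/w6.png",p); np.savez("w6.npz",p=p,d=d,P=P)
E
```

```text
time: 13.8
tool_pos: [516.0, 40.3, 155.5]
tcp_rot: [179.9, -0.1, 64.5]
ft_force: [0.1, -0.5, 0.4]
finger_gap: 68.4
time: 14.6
tool_pos: [368.5, 19.4, 203.7]
tcp_rot: [-180.0, 0.0, 19.7]
ft_force: [0.9, -0.6, -0.2]
finger_gap: 68.1
[368.47522231  19.44789438 203.70562397] [-1.79981383e+02  4.81847603e-02  1.96544067e+01]
```

View pics/w6.png

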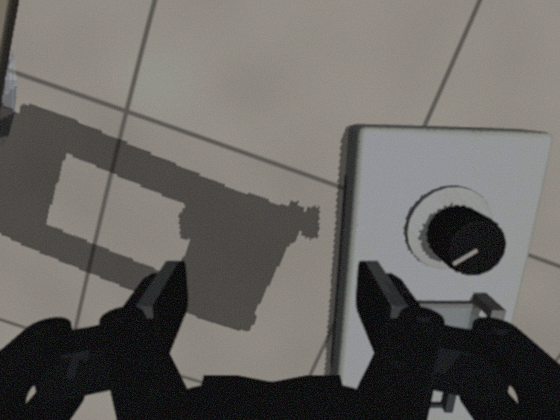

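In this view the released dial has its pointer from (478,250) out to (453,264). Next is a hover behind the tab.

```bash
python3 -m pendant '[[0,16.5,38.5,0,0],[0,16.5,38.5,0,0],[0,16.5,38.5,0,0],[0,16.5,38.5,0,0],[0,16.5,38.5,0,0],[0,0,0,0,0],[0,0,0,0,0],[0,0,0,0,0]]'
python3 - <<'E'
from h import *
s=r.sense(); print(s["tool_pos"],s["tcp_rot"])
C,p,d,P=cloud("wrist"); cv2.imwrite("pics/w7.png",p); np.savez("w7.npz",p=p,d=d,P=P)
ex=np.array([.945,.327]); ey=np.array([-.327,.945]); o=np.array([514.3,40.4])-65*ey
print("origin",o,"tcp m",(s["tool_pos"][:2]-o)@ex,(s["tool_pos"][:2]-o)@ey)
X=(P[:,:2]-o)@ex; Y=(P[:,:2]-o)@ey; Z=P[:,2]
w=(abs(X)<75)&(Y>-140)&(Y<-60)&(Z>50)&(Z<100)
f=w&(Z>82)&(abs(Y+100)<18); print("fin",f.sum(),[np.percentile(a[f],[2,50,98]).round(1) for a in (X,Y,Z)])
G=np.full((15,16),np.nan)
for i in range(15):
  for j in range(16):
    q=w&(abs(X-(-70+i*10))<5)&(abs(Y-(-137+j*5))<2.5)
    if q.sum()>2: G[i,j]=np.percentile(Z[q],90)
np.set_printoptions(linewidth=150); print(G.round(0))
D=np.load("w6.npz")
E
```

```text
time: 15.45
tool_pos: [510.3, -133.9, 203.7]
tcp_rot: [-179.9, 0.1, 19.6]
ft_force: [-0.3, -0.1, -0.0]
finger_gap: 0.1
[ 510.25899782 -133.94527173  203.72980226] [-1.79937345e+02  5.51129749e-02  1.95542910e+01]
origin [535.555 -21.025] tcp m -60.82965091894279 -98.43786406760725
fin 571 [array([-32. , -26.5, -20.5]), array([-111.3,  -99.2,  -88.3]), array([83.2, 88.9, 90.5])]
[[56. 56. 56. 56. 55. 55. 56. 56. 56. 56. 56. 55. 56. 55. 56. 55.]
 [56. 56. 56. 56. 56. 55. 56. 55. 56. 56. 55. 56. 55. 56. 56. 56.]
 [55. 56. 56. 56. 59. 55. 56. 56. 56. 56. 56. 59. 56. 56. 56. 56.]
 [56. 56. 55. 58. 60. 61. 61. 61. 61. 61. 61. 60. 56. 56. 56. 56.]
 [56. 56. 56. 59. 60. 89. 90. 90. 90. 90. 88. 59. 56. 56. 56. 56.]
 [56. 56. 56. 56. nan 89. 90. 90. 90. 89. 86. 60. 56. 55. 56. 55.]
 [55. 56. 56. 59. 59. 61. 60. 61. 61. 61. 60. 59. 55. 56. 56. 55.]
 [56. 56. 55. 59. 59. 55. 55. 56. 56. 56. 58. 59. 56. 55. 55. 56.]
 [56. 56. 55. 59. 59. 56. 56. 56. 56. 56. 56. 60. 56. 56. 56. 56.]
 [56. 55. 56. 61. 64. 64. 65. 65. 64. 65. 65. 64. 56. 55. 55. 56.]
 [56. 56. 56. 65. 65. 65. 65. 66. 66. 66. 66. 65. 56. 56. 56. 56.]
 [56. 56. 56. 56. 56. 55. 55. 56. 56. 56. 55. 56. 55. 55. 56. 56.]
 [56. 56. 56. 56. 56. 56. 56. 56. 56. 56. 55. 56. 56. 56. 56. 56.]
 [55. 56. 56. 56. 56. 56. 56. 56. 55. 55. 55. 56. 56. 55. 56. 56.]
 [55. 56. 56. 55. 56. 55. 55. 55. 56. 55. 55. 55. 55. 56. 56. 55.]]
```

View pics/w7.png

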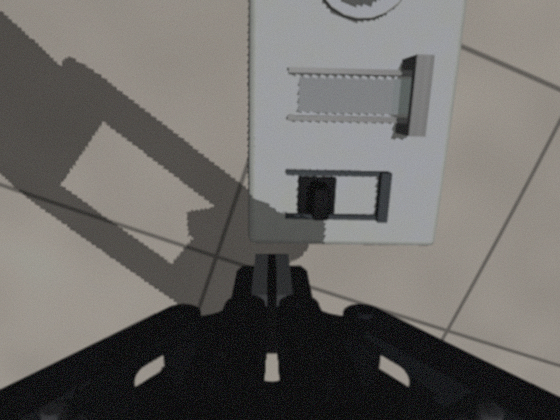

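The view shows the fin at (320,198), the guide rails and the end bar at (384,196), with the closed fingers behind the fin. From depth, the fin's back face is at x_m ≈ -32 and the bar top at z = 65. I'll descend to z ≈ 73 and push along tool +x.

```bash
python3 -m pendant '[[0,0,-1,44,0],[0,0,0,44,0],[0,0,0,30,0],[0,0,0,13,0],[0,0,0,0,0],[0,0,0,0,0]]' >/dev/null; python3 t.py
python3 -m pendant '[[0,5,0,0,0],[0,5,0,0,0],[0,0,0,0,0]]' >/dev/null; python3 t.py
python3 -m pendant '[[0,4,0,0,0],[0,4,0,0,0],[0,0,0,0,0]]' >/dev/null; python3 t.py
python3 -m pendant '[[0,3,0,0,0],[0,3,0,0,0],[0,0,0,0,0]]' >/dev/null; python3 t.py
python3 -m pendant '[[0,2,0,0,0],[0,2,0,0,0],[0,0,0,0,0]]' >/dev/null; python3 t.py
```

```text
t 16.10 yaw 19.53 Mz -0.026 j6 -39.7 xy [ 511.4 -133.6   75.2] f [ 0.4 -0.3  0.3] gap 0.1
t 16.40 yaw 19.52 Mz 0.022 j6 -39.0 xy [ 521.4 -130.3   74.8] f [ 0.8 -0.3 -0.1] gap 0.1
t 16.70 yaw 19.50 Mz 0.001 j6 -38.5 xy [ 527.6 -127.5   73.4] f [-0.6  0.3 -0.2] gap -0.1
t 17.00 yaw 19.50 Mz 0.004 j6 -38.1 xy [ 533.1 -125.5   73.2] f [-1.1 -0.4  0.1] gap 0.2
t 17.30 yaw 19.49 Mz 0.034 j6 -37.8 xy [ 536.8 -124.2   73.2] f [-1.8 -2.4 -0.5] gap -0.2
```

```bash

python3 -m pendant '[[0,2,0,0,0],[0,2,0,0,0],[0,0,0,0,0]]' >/dev/null; python3 t.py
python3 -m pendant '[[0,2,0,0,0],[0,2,0,0,0],[0,0,0,0,0]]' >/dev/null; python3 t.py
python3 -m pendant '[[0,2,0,0,0],[0,2,0,0,0],[0,0,0,0,0]]' >/dev/null; python3 t.py
python3 -m pendant '[[0,1,0,0,0],[0,1,0,0,0],[0,0,0,0,0]]' >/dev/null; python3 t.py
```

```text
t 17.60 yaw 19.50 Mz -0.091 j6 -37.6 xy [ 540.7 -122.8   73.2] f [-1.5 -2.3 -0.7] gap -0.2
t 17.90 yaw 19.49 Mz -0.029 j6 -37.3 xy [ 542.6 -122.1   73.2] f [-12.8  -5.7   7.1] gap -0.2
t 18.20 yaw 19.47 Mz -0.031 j6 -37.1 xy [ 543.3 -121.9   73. ] f [-29.6 -10.   19.8] gap -0.3
t 18.50 yaw 19.45 Mz -0.012 j6 -37.0 xy [ 543.6 -121.8   73. ] f [-39.4 -12.6  25.1] gap -0.3
```

```bash
python3 -m pendant '[[0,-5,0,0,0],[0,-15,0,0,0],[0,-10,0,0,0],[0,0,0,-40,0],[0,0,0,-45,0],[0,0,0,-45,0],[0,0,0,0,0],[0,0,0,0,0]]'
python3 - <<'E'
from h import *
C,p,d,P=cloud("wrist"); cv2.imwrite("pics/w8.png",p)
ex=np.array([.945,.327]); ey=np.array([-.327,.945]); o=np.array([514.3,40.4])-65*ey
X=(P[:,:2]-o)@ex; Y=(P[:,:2]-o)@ey; Z=P[:,2]
f=(abs(X)<75)&(Z>82)&(Z<95)&(abs(Y+100)<18); print("fin",f.sum(),[np.percentile(a[f],[2,50,98]).round(1) for a in (X,Y,Z)])
for x in range(-50,40,3):
    q=(abs(X-x)<1.5)&(abs(Y+98)<10)&(Z>50)&(Z<100); print(x,q.sum() and np.median(Z[q]).round(1),end="; ")
E
```

```text
time: 19.3
tool_pos: [523.0, -129.6, 205.2]
tcp_rot: [179.9, -0.2, 19.5]
ft_force: [-0.0, -0.4, -0.6]
finger_gap: -0.1
fin 567 [array([-14. ,  -8.6,  -2.6]), array([-111.4,  -99.4,  -88.5]), array([83.3, 88.9, 90.4])]
-50 54.7; -47 54.9; -44 54.9; -41 54.7; -38 54.9; -35 54.8; -32 54.7; -29 54.9; -26 54.8; -23 57.1; -20 60.3; -17 60.3; -14 75.3; -11 88.9; -8 89.0; -5 88.9; -2 88.3; 1 60.1; 4 60.3; 7 59.7; 10 54.6; 13 54.8; 16 54.8; 19 54.8; 22 55.8; 25 64.7; 28 64.6; 31 64.5; 34 54.9; 37 54.8;
```

View pics/w8.png

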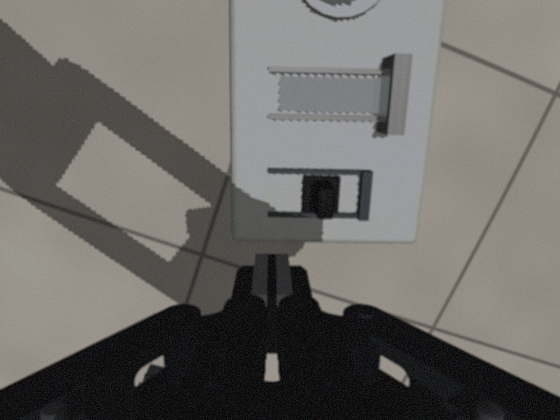

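The fin moved 17.9 mm against a hard end (now at (320,197) in this view). One last check of the dial pointer from the stored post-release view, then hand-in.

```bash
python3 - <<'E'
from h import *
P=np.load("w6.npz")["P"].reshape(420,560,3); a=np.nanmedian(P[261:266,453:458],(0,1))-np.nanmedian(P[249:253,474:478],(0,1)); print(a,np.degrees(np.arctan2(a[1],a[0])))
for q in ["oil_bottle","slide_box","specimen_jar"]: pass
optics.snapshot("scene")
for q in ["oil_bottle","slide_box","specimen_jar","dial_top"]: print(q,[(x["score"],x["at"]) for x in optics.search_frame("scene",q)[:1]])
s=r.sense(); print(s["ft_force"],s["time"])
E
```

```text
[-9.82190261e+00 -1.34609397e+01 -2.16364686e-03] -126.11671529061405
oil_bottle [(0.52, [405.9, 291.4, 45.7])]
slide_box [(0.75, [518.2, -413.0, 23.4])]
specimen_jar [(0.71, [698.1, 350.2, 55.7])]
dial_top [(0.47, [522.8, 35.6, 101.6])]
[ 0.13789872 -0.44896459  0.03295531] 19.6
```

```bash
python3 -c "
from bench import hand_in
print(hand_in())"
```

```text
the job is handed in; nothing more can be done
None
```

The blade gap is set, the lock tab is home, and the job was handed in at about 20 s of robot time; no verdict came back.

- **Dial:** I turned it clockwise until the torque climbed steadily to about 0.45 N m, against click ripple of about 0.2 N m. The stop was four clicks from where the dial started. I turned it back 80° from the stop's click position and let go. The pointer did not slip in the jaws. After release it read about -126°, against about -124° at the start, which fits exactly four clicks within measuring error.
- **Lock tab:** I pushed it along +x until it met a hard end at about 40 N on the fingertips. Depth images show it moved 17.9 mm of the 18 mm. They also show about 14 mm of clear space between the foot and the visible end bar. I judged it home from the hard stop and the measured travel.
- **Bystanders:** The bottle, slide box and jar were found within about 6 mm of where they began. That is close to the detector's error, and the arm never came near them. The gripper ended clear of everything, with wrist force near zero.

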